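# Lower the cover over the sample dish

### The job

Two identical sample trays stand on the trolley with their hinged covers raised. Gently lower the cover of the tray that holds the round sample dish until it lies shut on its tray, without letting it fall (the bar on its free edge is the handle), then let go. Leave the other cover raised as it is and the dish where it lies.

Things in the scene. Friction and masses are not known exactly. Their poses are not given: they have to be found in the camera images.
- dish_cover (a joint): Hinge angle of the cover over the tray with the dish, rad: 0 = shut, grows as it rises, stop at 1.5; starts between 1.1 and 1.4. Aluminium plate 160 x 120 x 8 mm, 0.3 kg, hinge along the tray's far edge, 54 mm above the trolley top. The stiff hinge holds it where it starts, but below about 0.95 rad it falls shut if let go.
- dish_cover_bar (a point): Middle of that cover's grip bar: round, black, 12 mm thick, 92 mm long, parallel to the hinge, on two 8 mm rods 84 mm apart, 45 mm beyond the cover's free edge in the plate's plane. y along the bar, x from bar to hinge line (205 mm away), z the cover's upper side. Lowered, it swings toward the robot on that arc to 54 mm above the trolley; it can turn between fingers that keep pointing down.
- empty_cover_bar (a point): Middle of the grip bar of the other, identical cover (same axes), over the tray that is empty; that cover stays raised.
- cell_dish: Round shallow sample dish, 60 mm across, 12 mm high, lying on the floor of one tray (floor 20 mm above the trolley top; tray 160 x 120 mm outside, walls 48 mm high). Origin at the centre of its underside, z up.

How it is judged:
At the end, for the whole second after the job is handed in: The cover of the tray with the dish is shut (hinge angle under 0.05 rad, about 10 mm at the bar), the other cover's bar is within 20 mm and the dish within 15 mm of where it started (value of joint dish_cover below 0.05 rad and distance of empty_cover_bar from where it was at the start of the episode below 0.02 m and distance of cell_dish from where it was at the start of the episode below 0.015 m); the robot touches nothing.
It fails at once if the cover falls or is slammed: over the last 20 degrees (0.35 rad) it closes faster than 1.2 rad/s (25 cm/s at the bar) (value of joint dish_cover below 0.35 rad and velocity of joint dish_cover below -1.2 rad/s).
It fails at once if the other cover's bar is moved more than 20 mm (distance of empty_cover_bar from where it was at the start of the episode above 0.02 m).
It fails at once if the dish is shifted more than 15 mm (distance of cell_dish from where it was at the start of the episode above 0.015 m).
It also fails if it takes over 43 s, if anything falls off the work surface, if the arm or the gripper's body presses on something with over 40 N, if the wrist force passes 120 N, or if a joint passes its speed limit or range.

### The arm

A 6-joint arm with a two-finger parallel gripper is mounted at the origin on a cart in front of the work surface, level with it; the furniture and walls round the work are solid. World frame = base frame: x ahead of the robot, y to its left, z up, the work surface at z = 0. Lengths are in m, angles in rad, forces in N, time in s.
With the tool pointing down it reaches from about 0.3 to 0.875 m from the base axis. Payload 6.4 kg.
Tool frame: the origin (TCP) lies at the very end of the fingers, on their centre line; the grasp point (between the pads) lies 19 mm behind it; z points along the fingers, x is the direction in which the jaws open and shut, and the axes are right-handed (so a half turn about z gives the same grasp; the last joint's range is limited). The gripper opens to 85 mm and grips with 20 to 120 N. Pads are 22 mm wide; open, the fingers measure 114 mm over their backs; the gripper's body (76 mm by 85 mm) begins 54 mm behind the grasp point. The pads swing forward as they close: fully open they stand 13 mm farther back than shut.
Start: joints at [-1.434, 0.181, 1.607, -0, 1.354, -0.206], TCP at [0.193, -0.542, 0.231] pointing down, gripper open.
Joint ranges: [-2.99, 2.99], [-0.89, 2.07], [0.3, 2.58], [-1.14, 4.28], [0, 2.63], [-3.12, 3.12]. Speed limits (rad/s): [2.57, 2.57, 3.01, 3.14, 3.14, 3.14].

### API

Orientations are given as a unit quaternion [w, x, y, z].
In Python, from workcell import env gives the robot as it stands.
- The arm moves only by the tool play_rows, never from a script. Its argument "increments" is a list of rows, each a list of 6 numbers: the shift along the tool's x, y, z in mm, then the turn, a rotation vector about the tool's x, y, z in rad. A call has 1 to 12 rows; each row shifts and turns the pose as measured when the row begins, along the tool's axes as they then stand; what a row does not reach is not made up. A row lasts 1/10 s, in which the tool goes at most 50 mm and 8.59 degrees, less where a joint would pass 70% of its speed; a pose out of reach is approached as far as the arm can. A call with a gripper value outside its range is refused whole. "claw" is the opening, from 0 (shut) to 1 (fully open), set as the call begins (left out, the last holds). The fingers move at their own pace and stop on an object; "newtons" is the grip in N (left out, the last holds). Time passes only in rows, so rows that do not move let the fingers close. It gives the time, the measured TCP pose, the force and the opening at its end, in the units of the state.
- env.get_obs(): the state, without advancing time (a new reading comes with each control period).
- env.read_camera(name): name is "scene" or "top" or "wrist"; returns (picture, depth): 400x640x3 uint8, red, green, blue; 400x640 float32, m along the optical axis (not along the pixel's ray), 0 where there is no reading.
- env.camera_params(name): a dict with "camera_matrix" (3x3 intrinsics, pixels), "rvec" (rotation vector, rad) and "tvec" (3), from world to camera coordinates, as OpenCV has them; the wrist camera has in their place "hand_eye" (4x4, takes a point from camera to tool coordinates, whose origin is the TCP and whose axes are the tool frame's). Camera axes: x right, y down, z forward; pixel columns grow to the right and rows downward; lengths in m; the calibration is good to about 2 mm. The wrist camera is an equidistant fisheye: a pixel r from the principal point sees the ray r / f radians off the axis. A picture is of the moment at which its call begins: read the wrist's pose just before it. camera_params takes no time and is no camera call.
- env.close_job(): hands the job in, once; it reports no verdict.
The state is a dict: "t": time; "qpos": joint angles; "joint_velocities": joint speeds; "tau": joint torques, N m; "position": TCP position; "tcp_rot": TCP orientation; "ft_force": force on the tool from outside, world axes, zero at the start; "moment": the same for the moment, N m; "opening": finger opening in m.
Only numpy, scipy, OpenCV 4.12 (cv2) and the standard library are available. Lean on these libraries where they do the work, as an engineer would, in place of code of your own. Each camera call takes 0.05 s, during which the arm holds its last target.

## Working session

There is one attempt and no reset: what is moved stays moved. The work goes in short steps, Python scripts to look and compute and a tool call to move; the robot and the scene stay as the last step left them, time stands still between calls to the robot, and variables do not carry over. Pictures are saved under pics/ and viewed, and the job is handed in when it is done.

Besides the shell and the picture viewer there is one more tool, called after ">>>" as name(argument=value, ...), one argument or row to a line, values as JSON. play_rows: Moves the arm, as the interface text tells. Its arguments: {"type":"object","properties":{"increments":{"type":"array"},"claw":{"type":"number"},"newtons":{"type":"number"}},"required":["increments"]}

```bash
mkdir -p pics
cat > h.py <<'E'
from workcell import env
import numpy as np, cv2
def cap(n,tag):
    o=env.get_obs(); p,d=env.read_camera(n)
    np.savez(f'{tag}.npz',p=p,d=d,pos=o['position'],rot=o['tcp_rot'])
    cv2.imwrite(f'pics/{tag}.png',p[:,:,::-1]); return p,d
def world(n,d,u,v):
    c=env.camera_params(n);K=np.array(c['camera_matrix']);R=cv2.Rodrigues(np.array(c['rvec'],float))[0];t=np.array(c['tvec']).ravel()
    u=np.asarray(u,float);v=np.asarray(v,float)
    P=np.stack([(u-K[0,2])/K[0,0]*d,(v-K[1,2])/K[1,1]*d,d],-1)
    return (P-t)@R
E
python3 - <<'E'
from h import *
cap('scene','s0');cap('top','t0')
o=env.get_obs();print({k:np.round(v,3) for k,v in o.items()})
for n in('scene','top','wrist'):print(n,env.camera_params(n))
E
```

```text
{'t': np.float64(0.1), 'qpos': array([-1.434,  0.181,  1.608, -0.   ,  1.354, -0.206]), 'joint_velocities': array([ 0.001, -0.003, -0.002, -0.   , -0.001,  0.   ]), 'tau': array([ 0.0000e+00, -4.4588e+01, -3.5224e+01, -0.0000e+00,  4.0000e-03,
        0.0000e+00]), 'position': array([ 0.193, -0.541,  0.23 ]), 'tcp_rot': array([-0.001,  0.817, -0.576, -0.001]), 'ft_force': array([-0.87 ,  0.378,  0.158]), 'moment': array([-0.04 , -0.024, -0.001]), 'opening': np.float64(0.085)}
scene {'camera_matrix': array([[384.06744593,   0.        , 317.05320591],
       [  0.        , 384.06744593, 193.78024982],
       [  0.        ,   0.        ,   1.        ]]), 'rvec': array([ 0.83965649, -2.45435734,  1.20834006]), 'tvec': array([0.39543707, 0.30213221, 0.58101906])}
top {'camera_matrix': array([[396.16441235,   0.        , 322.79286736],
       [  0.        , 396.16441235, 197.5625104 ],
       [  0.        ,   0.        ,   1.        ]]), 'rvec': array([ 2.17634767, -2.12215202,  0.14769984]), 'tvec': array([-0.1020781 ,  0.56663122,  0.86500523])}
wrist {'camera_matrix': array([[309.70691629,   0.        , 318.24678774],
       [  0.        , 309.70691629, 199.44166516],
       [  0.        ,   0.        ,   1.        ]]), 'hand_eye': array([[ 9.99999611e-01, -5.49156940e-06,  8.81487195e-04,
         5.15934028e-04],
       [-2.74320833e-04,  9.48388549e-01,  3.17110526e-01,
        -8.23934470e-02],
       [-8.37733796e-04, -3.17110644e-01,  9.48388179e-01,
        -1.42833109e-01],
       [ 0.00000000e+00,  0.00000000e+00,  0.00000000e+00,
         1.00000000e+00]])}
```

```bash
ls -la .
```

```text
total 3520
drwxr-xr-x  3 agent agent    4096 Dec  6 06:38 .
drwxr-xr-x 23 root  root     4096 Dec  6 06:38 ..
-rw-r--r--  1 agent agent     522 Dec  6 06:38 h.py
drwxr-xr-x  2 agent agent    4096 Dec  6 06:38 pics
-rw-r--r--  1 agent agent 1793022 Dec  6 06:38 s0.npz
-rw-r--r--  1 agent agent 1793022 Dec  6 06:38 t0.npz
```

View pics/s0.png

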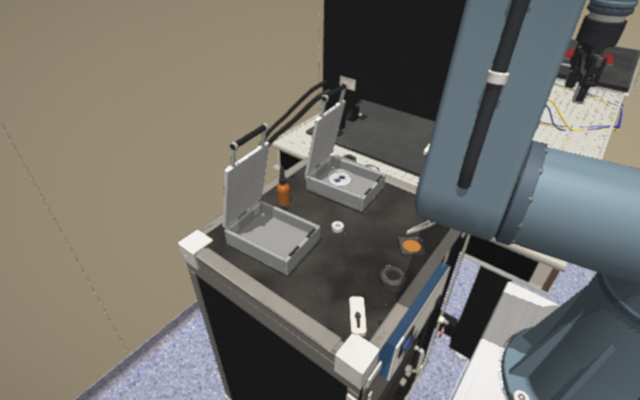

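View pics/t0.png

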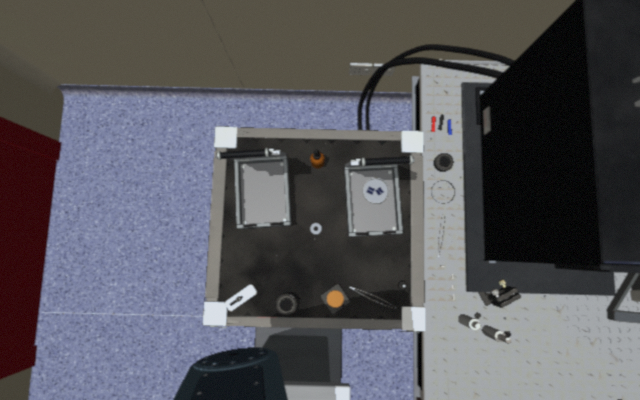

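The dish is in the tray at top-view pixel (375,191). Its cover bar is near (388,161), and in the scene view near (333,100). The other tray, at (262,190), is empty.

Run:
```python
from h import *
for tag,n,box in(('t0','top',(205,110,430,260)),('s0','scene',(210,70,400,280))):
    f=np.load(tag+'.npz');p,d=f['p'],f['d']
    v,u=np.mgrid[0:400,0:640];W=world(n,d,u,v)
    x0,y0,x1,y1=box
    c=p[y0:y1,x0:x1]; cv2.imwrite(f'pics/{tag}c.png',cv2.resize(c[:,:,::-1],None,fx=3.2 if n=='top' else 2.8,fy=3.2 if n=='top' else 2.8,interpolation=cv2.INTER_CUBIC))
    sub=W[y0:y1,x0:x1]; ok=d[y0:y1,x0:x1]>0
    # points high z and dark
    dark=(c.max(2)<60)&ok&(sub[...,2]>.15)&(sub[...,2]<.32)
    num,lab,st,ce=cv2.connectedComponentsWithStats(dark.astype(np.uint8))
    for i in range(1,num):
        if st[i,4]>15:
            P=sub[lab==i];print(n,st[i],P.mean(0).round(4),P.min(0).round(3),P.max(0).round(3))
    for (a,b) in ([(375,191),(373,215),(262,190),(388,161),(350,162),(409,161),(347,235),(400,235)] if n=='top' else [(340,178),(333,100),(247,135),(325,135),(245,185)]):
        print((a,b),W[b,a].round(4),p[b,a])
```

```text
top [ 16  39  44  10 305] [0.6137 0.0549 0.2527] [0.605 0.017 0.152] [0.635 0.102 0.262]
top [161  46  44   9 300] [ 0.607  -0.199   0.2587] [ 0.6   -0.247  0.156] [ 0.628 -0.162  0.264]
(375, 191) [ 0.59   -0.2091  0.0216] [123 129 141]
(373, 215) [ 0.534  -0.2053  0.0184] [146 149 149]
(262, 190) [0.5861 0.0549 0.0192] [149 152 151]
(388, 161) [ 0.6059 -0.2006  0.2582] [31 33 34]
(350, 162) [ 0.6136 -0.1374  0.2105] [122 126 129]
(409, 161) [ 0.6065 -0.237   0.2597] [54 54 55]
(347, 235) [ 0.4871 -0.1469 -0.0013] [54 52 50]
(400, 235) [ 0.4901 -0.271   0.0022] [51 48 49]
scene [ 114    0   76   41 1966] [ 0.6357 -0.4001  0.1984] [ 0.544 -0.51   0.15 ] [ 0.865 -0.166  0.262]
scene [ 27  56  29  20 139] [0.6079 0.0538 0.2567] [0.602 0.018 0.253] [0.614 0.089 0.261]
(340, 178) [ 0.5883 -0.2117  0.0238] [ 97 100 117]
(333, 100) [ 0.8211 -0.5022  0.0703] [29 28 28]
(247, 135) [0.6107 0.0603 0.2588] [53 52 51]
(325, 135) [ 0.6212 -0.1878  0.1472] [110 109 107]
(245, 185) [0.6341 0.0606 0.1387] [108 107 105]
```

View pics/t0c.png

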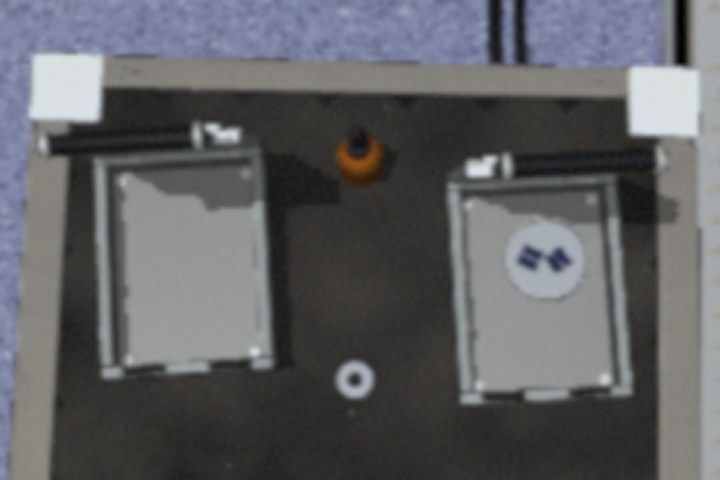

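View pics/s0c.png

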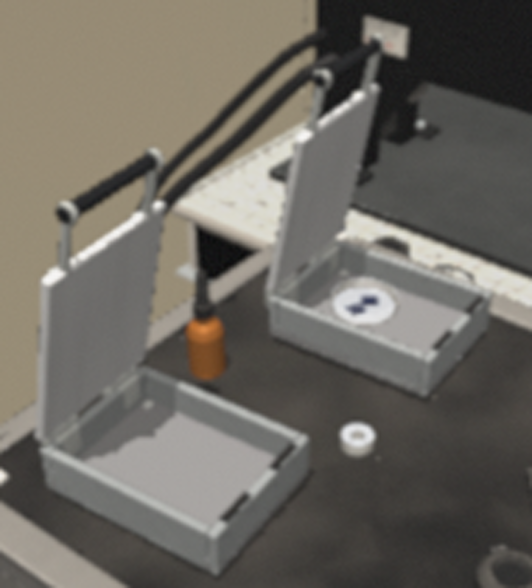

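Run:
```python
from h import *
f=np.load('t0.npz');p,d=f['p'],f['d'];v,u=np.mgrid[0:400,0:640];W=world('top',d,u,v)
c=p[110:260,205:430];sub=W[110:260,205:430]
for lo,hi in((-.26,-.15),(0,.11)):
    m=(c.max(2)<60)&(sub[...,2]>.235)&(sub[...,2]<.3)&(sub[...,1]>lo)&(sub[...,1]<hi)
    P=sub[m];print(len(P),P.mean(0),np.polyfit(P[:,1],P[:,0],1),P.min(0),P.max(0),np.percentile(P[:,2],90))
    m=(sub[...,2]>.04)&(sub[...,2]<.056)&(sub[...,1]>lo-.05)&(sub[...,1]<hi+.04)&(sub[...,0]<.66)&(sub[...,0]>.45)&(c.min(2)>80)
    P=sub[m];r=cv2.minAreaRect(P[:,:2].astype(np.float32));print(len(P),r,cv2.boxPoints(r))
f=np.load('s0.npz');p,d=f['p'],f['d'];W=world('scene',d,u,v)
m=(p.max(2)<60)&(W[...,2]>.225)&(W[...,2]<.3)&(W[...,0]<.68)&(W[...,0]>.58)&(W[...,1]>-.27)&(W[...,1]<-.14);print(W[m].mean(0),m.sum(),W[m].min(0),W[m].max(0))
# plate
m=(p.min(2)>80)&(W[...,2]>.07)&(W[...,2]<.2)&(W[...,1]>-.26)&(W[...,1]<-.12)&(W[...,0]>.58)&(W[...,0]<.7)
P=W[m];print(m.sum(),np.polyfit(P[:,2],P[:,0],1))
```

```text
298 [ 0.60676857 -0.19838217  0.25934874] [-0.07348177  0.5921911 ] [ 0.59962136 -0.23696173  0.25191223] [ 0.61659712 -0.1523176   0.26376138] 0.2614575517390266
674 ((0.5738267302513123, -0.20033545792102814), (0.17244881391525269, 0.12002754956483841), 4.502546787261963) [[ 0.48315716 -0.1472758 ]
 [ 0.4925797  -0.26693293]
 [ 0.6644963  -0.2533951 ]
 [ 0.65507376 -0.13373798]]
291 [0.61286677 0.0537302  0.25783691] [-0.09001687  0.6177034 ] [0.6051569 0.0092331 0.2475454] [0.62285998 0.09224813 0.26246922] 0.2602776374244994
699 ((0.578894853591919, 0.05210313946008682), (0.15807969868183136, 0.12034953385591507), 5.306589603424072) [[ 4.94628489e-01  1.04709990e-01]
 [ 5.05759060e-01 -1.51237305e-02]
 [ 6.63161218e-01 -5.03711402e-04]
 [ 6.52030647e-01  1.19330011e-01]]
[ 0.60216423 -0.19528802  0.25777487] 105 [ 0.59680236 -0.23450469  0.25139958] [ 0.61068462 -0.15345016  0.26195403]
1082 [-0.19842717  0.65188003]
```

>>> play_rows(
  increments=[
    [0, 0, -30, 0, 0, 0],
    [0, 0, -30, 0, 0, 0],
    [0, 0, -30, 0, 0, 0],
    [0, 0, -30, 0, 0, -0.14],
    [0, 0, 0, 0, 0, -0.14],
    [0, 0, 0, 0, 0, -0.14],
    [0, 0, 0, 0, 0, -0.14],
    [0, 0, 0, 0, 0, -0.14],
    [0, 0, 0, 0, 0, -0.14],
    [0, 0, 0, 0, 0, -0.14],
    [0, 0, 0, 0, 0, -0.14],
    [0, 0, 0, 0, 0, -0.14],
  ],
  claw=1,
  newtons=30,
)

```text
t: 1.3
position: [0.1928, -0.5381, 0.3487]
tcp_rot: [-0.007, 0.999, 0.041, -0.001]
ft_force: [-0.6, -0.0, 0.2]
opening: 0.0857
```

```bash
cat >> h.py <<'E'
from scipy.spatial.transform import Rotation as Ro
def rel(target,yaw=0.0785):
    o=env.get_obs();q=np.array(o['tcp_rot']);R=Ro.from_quat(q[[1,2,3,0]])
    T=Ro.from_matrix(np.array([[np.cos(yaw),np.sin(yaw),0],[np.sin(yaw),-np.cos(yaw),0],[0,0,-1]]).T)
    print('t',o['t'],'pos',np.round(o['position'],4),'F',np.round(o['ft_force'],1),'open',o['opening'])
    print('shift mm',((R.inv().apply(np.array(target)-o['position']))*1e3).round(1),'rot',(R.inv()*T).as_rotvec().round(3))
E
python3 -c "
from h import *
rel([.40,-.2,.35]);rel([.604,-.196,.34])"
```

```text
t 1.3 pos [ 0.1928 -0.5381  0.3487] F [-0.6 -0.   0.2] open 0.08572513066088314
shift mm [ 234.  -320.1    3.2] rot [-0.015  0.001  0.003]
t 1.3 pos [ 0.1928 -0.5381  0.3487] F [-0.6 -0.   0.2] open 0.08572513066088314
shift mm [ 437.6 -307.4   12.9] rot [-0.015  0.001  0.003]
```

Rotation is as planned. Next I travel to a point in front of the tray, at height.

>>> play_rows(
  increments=[
    [20, -32, 0, -0.015, 0, 0],
    [20, -32, 0, 0, 0, 0],
    [20, -32, 0, 0, 0, 0],
    [20, -32, 0, 0, 0, 0],
    [20, -32, 0, 0, 0, 0],
    [20, -32, 0, 0, 0, 0],
    [20, -32, 0, 0, 0, 0],
    [20, -32, 0, 0, 0, 0],
    [20, -32, 0, 0, 0, 0],
    [20, -32, 0, 0, 0, 0],
    [0, 0, 0, 0, 0, 0],
  ],
)

```text
t: 2.4
position: [0.3682, -0.188, 0.3436]
tcp_rot: [-0.005, 0.999, 0.041, -0.001]
ft_force: [0.3, -1.0, -0.3]
opening: 0.0854
```

```bash
python3 -c "
from h import *
rel([.604,-.196,.34]);cap('wrist','w1')"
```

```text
t 2.4 pos [ 0.3682 -0.188   0.3436] F [ 0.3 -1.  -0.3] open 0.08537408358248505
shift mm [234.3  27.4   2.8] rot [-0.01   0.002  0.004]
```

View pics/w1.png

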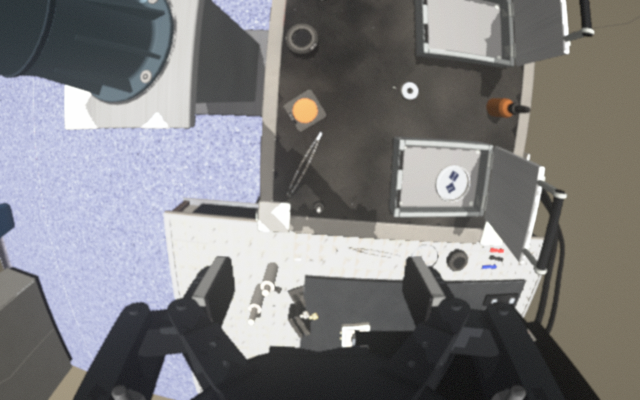

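The dish cover's bar is at (553,232) and parallel to image y, so the jaws' axis (image x) is square to it. I move above it.

>>> play_rows(
  increments=[
    [33, 4, 0, -0.01, 0, 0],
    [33, 4, 0, 0, 0, 0],
    [33, 4, 0, 0, 0, 0],
    [33, 4, 0, 0, 0, 0],
    [33, 4, 0, 0, 0, 0],
    [33, 4, 0, 0, 0, 0],
    [33, 4, 0, 0, 0, 0],
    [0, 0, 0, 0, 0, 0],
  ],
)

```text
t: 3.25
position: [0.6049, -0.2101, 0.3376]
tcp_rot: [0.002, 0.999, 0.036, -0.005]
ft_force: [-0.7, 0.5, -0.2]
opening: 0.0853
```

```bash
python3 -c "
from h import *
rel([.604,-.196,.34]);cap('wrist','w2');cap('scene','s2')
"
```

```text
t 3.25 pos [ 0.6049 -0.2101  0.3376] F [-0.7  0.5 -0.2] open 0.08530944562130686
shift mm [  0.1 -14.1  -2.5] rot [ 0.004  0.01  -0.007]
```

View pics/w2.png

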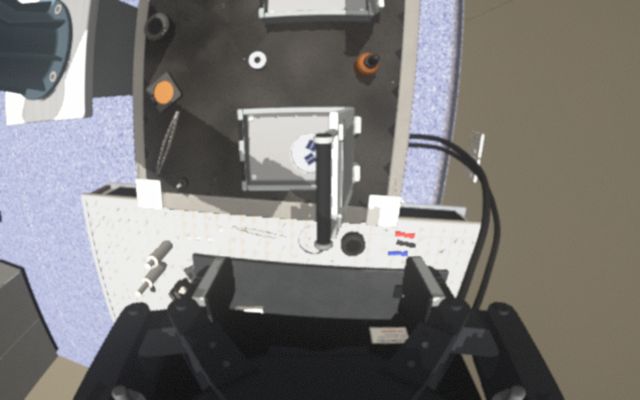

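```bash
cat >> h.py <<'E'
def wray(f,u,v,z):
    c=env.camera_params('wrist');K=c['camera_matrix'];E=c['hand_eye']
    x,y=u-K[0,2],v-K[1,2];r=np.hypot(x,y);a=r/K[0,0]
    ray=np.array([np.sin(a)*x/r,np.sin(a)*y/r,np.cos(a)])
    R=Ro.from_quat(f['rot'][[1,2,3,0]]);o=f['pos']+R.apply(E[:3,3]);w=R.apply(E[:3,:3]@ray)
    return o+w*(z-o[2])/w[2]
E
python3 - <<'E'
from h import *
f=np.load('w2.npz');p,d=f['p'],f['d']
m=((p.max(2)<70)&(d<.22)&(d>0)).astype(np.uint8);m[:120]=0;m[252:]=0;m[:,:300]=0;m[:,345:]=0
v,u=np.nonzero(m);print(len(u),u.min(),u.max(),v.min(),v.max(),np.percentile(d[m>0],[5,50]))
for vv in(150,170,190,210,230):
    uu=np.nonzero(m[vv])[0]
    if len(uu):print(vv,uu.min(),uu.max(),wray(f,uu.mean(),vv,.254).round(4),d[vv,uu].mean())
for vv in(v.min(),v.max()):print(wray(f,322,vv,.254))
for e in ((323,134),(322,247)):print(wray(f,*e,.254))
E
```

```text
84 317 329 134 158 [0.21579207 0.21913644]
150 319 326 [ 0.6048 -0.1664  0.254 ] 0.21950683
[ 0.60387178 -0.15449033  0.254     ]
[ 0.60520413 -0.17239664  0.254     ]
[ 0.60459922 -0.15443588  0.254     ]
[ 0.61077605 -0.24583909  0.254     ]
```

Bar ends at (323,134) and (322,247) give a middle near (0.607,-0.200), which agrees within 4 mm with the top view. I descend so the grasp point is at bar height.

>>> play_rows(
  increments=[
    [1, -10, 0, 0.004, 0.01, -0.007],
    [0, 0, 25, 0, 0, 0],
    [0, 0, 25, 0, 0, 0],
    [0, 0, 25, 0, 0, 0],
    [0, 0, 25, 0, 0, 0],
    [0, 0, 0, 0, 0, 0],
    [0, 0, 0, 0, 0, 0],
  ],
)

```text
t: 4.05
position: [0.5974, -0.2002, 0.2422]
tcp_rot: [0.002, 0.999, 0.037, 0.004]
ft_force: [0.1, -0.6, 0.4]
opening: 0.0856
```

```bash
python3 -c "
from h import *
rel([.606,-.199,.235]);cap('wrist','w3');cap('scene','s3')
"
```

```text
t 4.05 pos [ 0.5974 -0.2002  0.2422] F [ 0.1 -0.6  0.4] open 0.08559642460456202
shift mm [ 8.6 -0.5  7.3] rot [ 0.003 -0.009 -0.004]
```

View pics/w3.png

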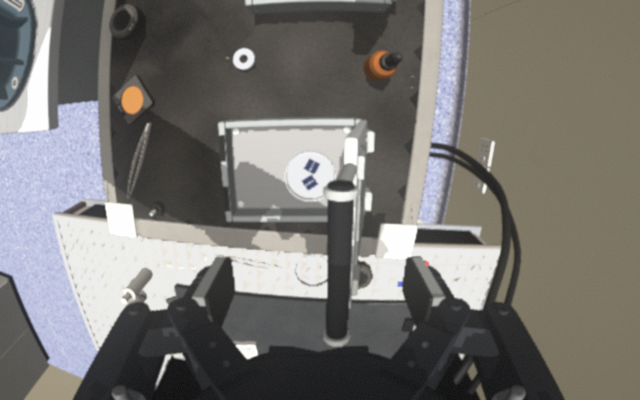

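View pics/s3.png

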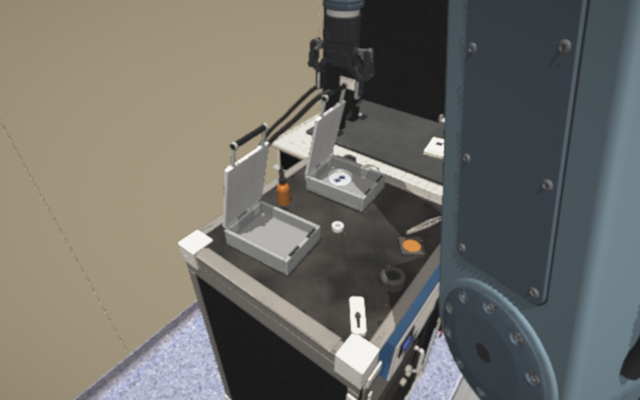

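Run:
```python
from h import *
f=np.load('w3.npz')
a=wray(f,341,184,.254);b=wray(f,338,343,.254);print(a,b,(a+b)/2,np.linalg.norm(a-b))
for z in(.254,.248):
  a=wray(f,341,184,z);b=wray(f,338,343,z);print(z,np.linalg.norm(a-b))
  rel(list(((a+b)/2)[:2])+[z-.019])
```

```text
[ 0.60488563 -0.15487678  0.254     ] [ 0.61344922 -0.24970944  0.254     ] [ 0.60916742 -0.20229311  0.254     ] 0.09521853516559195
0.254 0.09521853516559195
t 4.15 pos [ 0.5978 -0.2003  0.2425] F [-0.7  0.2  0.1] open 0.08520397588210629
shift mm [11.1  2.8  7.7] rot [ 0.004 -0.009 -0.004]
0.248 0.09958649297957861
t 4.15 pos [ 0.5978 -0.2003  0.2425] F [-0.7  0.2  0.1] open 0.08520397588210629
shift mm [11.6  6.7 13.7] rot [ 0.004 -0.009 -0.004]
```

>>> play_rows(
  increments=[
    [10, 1, 4, 0, -0.009, 0],
    [0, 0, 4, 0, 0, 0],
    [0, 0, 0, 0, 0, 0],
    [0, 0, 0, 0, 0, 0],
  ],
)

```text
t: 4.55
position: [0.6095, -0.2017, 0.2405]
tcp_rot: [0.004, 0.999, 0.037, 0.004]
ft_force: [-0.1, -0.2, 0.8]
opening: 0.0853
```

```bash
python3 -c "
from h import *
rel([.608,-.201,.235])"
```

```text
t 4.55 pos [ 0.6095 -0.2017  0.2405] F [-0.1 -0.2  0.8] open 0.08531332814920084
shift mm [-1.5 -0.8  5.5] rot [ 0.008 -0.007 -0.004]
```

>>> play_rows(
  increments=[
    [-1, -1, 7, 0, 0, 0],
    [0, 0, 0, 0, 0, 0],
  ],
)

```text
t: 4.75
position: [0.6082, -0.2009, 0.2338]
tcp_rot: [0.004, 0.999, 0.037, 0.004]
ft_force: [0.7, 0.6, -0.7]
opening: 0.0853
```

>>> play_rows(
  increments=[
    [0, 0, 0, 0, 0, 0],
    [0, 0, 0, 0, 0, 0],
    [0, 0, 0, 0, 0, 0],
    [0, 0, 0, 0, 0, 0],
    [0, 0, 0, 0, 0, 0],
    [0, 0, 0, 0, 0, 0],
    [0, 0, 0, 0, 0, 0],
    [0, 0, 0, 0, 0, 0],
    [0, 0, 0, 0, 0, 0],
    [0, 0, 0, 0, 0, 0],
  ],
  claw=0,
  newtons=35,
)

```text
t: 5.75
position: [0.6079, -0.2009, 0.2337]
tcp_rot: [0.004, 0.999, 0.037, 0.004]
ft_force: [-0.2, 0.3, 0.8]
opening: 0.0109
```

```bash
python3 -c "
from h import *
rel([.608,-.201,.235]);cap('wrist','w4')"
```

```text
t 5.75 pos [ 0.6079 -0.2009  0.2337] F [-0.2  0.3  0.8] open 0.010940112970183564
shift mm [ 0.1  0.2 -1.3] rot [ 0.009 -0.008 -0.004]
```

View pics/w4.png

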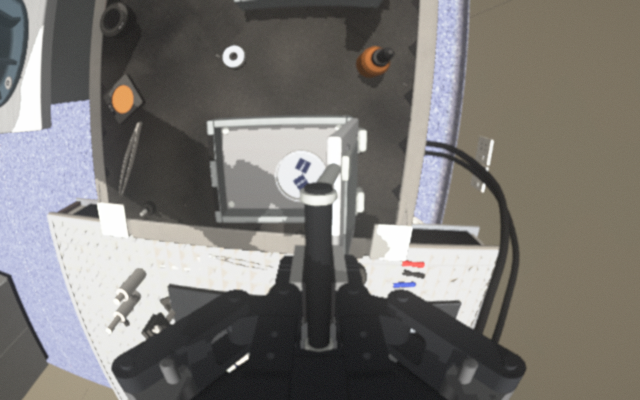

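The bar is held (opening 10.9 mm). I'll work out the arc in steps and recompute each one from the measured pose.

```bash
cat >> h.py <<'E'
D=np.array([np.cos(.0785),np.sin(.0785),0]);H=np.array([.6079,-.2009,.2337])+.040*D;H[2]=.2337-.201
def arc(n,step):
    o=env.get_obs();P=o['position'];q=np.array(o['tcp_rot']);R=Ro.from_quat(q[[1,2,3,0]])
    r=H-P;th=np.arctan2(-r[2],r@D);print('t',o['t'],'P',np.round(P,4),'th',round(th,3),'rad',np.hypot(r[2],r@D).round(4),'F',np.round(o['ft_force'],1),'M',np.round(o['moment'],2),'open',round(o['opening'],4))
    cur=P
    for i in range(n):
        t=th-step*(i+1);nx=H-.205*np.cos(t)*D+np.array([0,0,.205*np.sin(t)])
        s=R.inv().apply(nx-cur)*1e3;print(round(t,3),s.round(1));cur=nx
    rel(P)
E
python3 -c "
from h import *
arc(6,.05)"
```

```text
t 5.8 P [ 0.6079 -0.2009  0.2338] th 1.374 rad 0.205 F [-0.2 -0.8  0.3] M [-0.03  0.02  0.06] open 0.0106
1.324 [-10.    0.1   2.2]
1.274 [-9.9  0.   2.7]
1.224 [-9.7  0.   3.2]
1.174 [-9.6  0.   3.6]
1.124 [-9.4  0.   4.1]
1.074 [-9.2 -0.   4.6]
t 5.8 pos [ 0.6079 -0.2009  0.2338] F [-0.2 -0.8  0.3] open 0.010576023880606545
shift mm [0. 0. 0.] rot [ 0.009 -0.008 -0.004]
```

>>> play_rows(
  increments=[
    [-10, 0, 2.2, 0, 0, 0],
    [-10, 0, 2.7, 0, 0, 0],
    [-9.7, 0, 3.2, 0, 0, 0],
    [-9.6, 0, 3.6, 0, 0, 0],
  ],
)

```text
t: 6.2
position: [0.5683, -0.204, 0.2226]
tcp_rot: [0.005, 0.999, 0.038, 0.007]
ft_force: [2.6, -0.3, -2.0]
opening: 0.0108
```

```bash
python3 -c "
from h import *
arc(6,.05)"
```

```text
t 6.2 P [ 0.5683 -0.204   0.2226] th 1.173 rad 0.206 F [ 2.6 -0.3 -2. ] M [ 0.05 -0.68 -0.03] open 0.0108
1.123 [-9.  0.  5.]
1.073 [-9.2 -0.   4.5]
1.023 [-8.9 -0.   5. ]
0.973 [-8.7 -0.   5.4]
0.923 [-8.4 -0.   5.9]
0.873 [-8.1 -0.   6.3]
t 6.2 pos [ 0.5683 -0.204   0.2226] F [ 2.6 -0.3 -2. ] open 0.010766758936982921
shift mm [0. 0. 0.] rot [ 0.01  -0.013 -0.003]
```

Tracking well with small forces. I continue down the arc.

>>> play_rows(
  increments=[
    [-9, 0, 5, 0, -0.005, 0],
    [-9.2, 0, 4.5, 0, -0.005, 0],
    [-8.9, 0, 5, 0, 0, 0],
    [-8.7, 0, 5.4, 0, 0, 0],
    [-8.4, 0, 5.9, 0, 0, 0],
  ],
)

```text
t: 6.7
position: [0.5195, -0.2077, 0.1945]
tcp_rot: [0.005, 0.999, 0.037, 0.001]
ft_force: [1.1, 1.4, 0.4]
opening: 0.0107
```

```bash
python3 -c "
from h import *
arc(6,.05)
cap('scene','s5')"
```

```text
t 6.7 P [ 0.5195 -0.2077  0.1945] th 0.899 rad 0.2068 F [1.1 1.4 0.4] M [ 0.08 -0.41 -0.01] open 0.0107
0.849 [-6.8  0.1  7.9]
0.799 [-7.5 -0.   6.9]
0.749 [-7.2 -0.   7.3]
0.699 [-6.8 -0.1  7.7]
0.649 [-6.4 -0.1  8. ]
0.599 [-6.  -0.1  8.3]
t 6.7 pos [ 0.5195 -0.2077  0.1945] F [1.1 1.4 0.4] open 0.010691517091459303
shift mm [0. 0. 0.] rot [ 0.01  -0.002 -0.004]
```

View pics/s5.png

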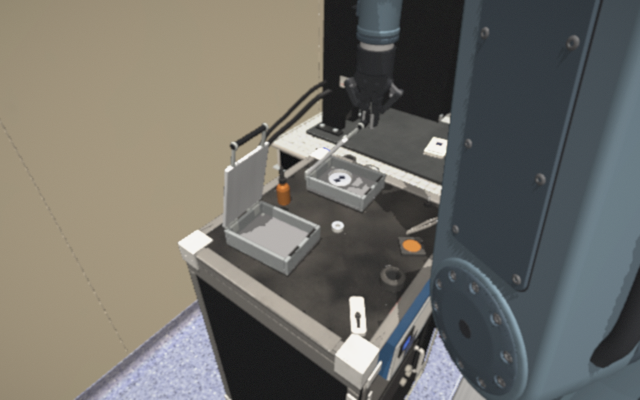

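The cover follows the gripper (bar near (365,128)), and the other cover is unchanged.

>>> play_rows(
  increments=[
    [-6.8, 0, 7.9, 0, 0, 0],
    [-7.5, 0, 6.9, 0, 0, 0],
    [-7.2, 0, 7.3, 0, 0, 0],
    [-6.8, 0, 7.7, 0, 0, 0],
    [-6.4, 0, 8, 0, 0, 0],
  ],
)

```text
t: 7.25
position: [0.4807, -0.2108, 0.154]
tcp_rot: [0.005, 0.999, 0.037, -0.0]
ft_force: [2.0, 0.6, -0.1]
opening: 0.0108
```

```bash
python3 -c "
from h import *
arc(7,.04)"
```

```text
t 7.25 P [ 0.4807 -0.2108  0.154 ] th 0.627 rad 0.2069 F [ 2.   0.6 -0.1] M [ 0.13 -0.75  0.03] open 0.0108
0.587 [-3.1  0.   7.8]
0.547 [-4.4 -0.   6.9]
0.507 [-4.1 -0.1  7.1]
0.467 [-3.8 -0.1  7.2]
0.427 [-3.5 -0.1  7.4]
0.387 [-3.2 -0.1  7.5]
0.347 [-2.9 -0.1  7.7]
t 7.25 pos [ 0.4807 -0.2108  0.154 ] F [ 2.   0.6 -0.1] open 0.010759503520954767
shift mm [0. 0. 0.] rot [ 0.01   0.    -0.004]
```

>>> play_rows(
  increments=[
    [-3.5, 0, 7.8, 0, 0, 0],
    [-4.4, 0, 6.9, 0, 0, 0],
    [-4.1, 0, 7.1, 0, 0, 0],
    [-3.8, 0, 7.2, 0, 0, 0],
    [-3.5, 0, 7.4, 0, 0, 0],
  ],
)

```text
t: 7.75
position: [0.458, -0.2125, 0.114]
tcp_rot: [0.004, 0.999, 0.037, -0.002]
ft_force: [4.6, 1.0, -0.8]
opening: 0.0106
```

```bash
python3 -c "
from h import *
arc(10,.025)"
```

```text
t 7.75 P [ 0.458  -0.2125  0.114 ] th 0.403 rad 0.2069 F [ 4.6  1.  -0.8] M [ 0.2  -0.93  0.03] open 0.0106
0.378 [-0.1  0.1  5.5]
0.353 [-1.8 -0.   4.8]
0.328 [-1.7 -0.   4.8]
0.303 [-1.6 -0.   4.9]
0.278 [-1.5 -0.   4.9]
0.253 [-1.3 -0.   4.9]
0.228 [-1.2 -0.   5. ]
0.203 [-1.1 -0.   5. ]
0.178 [-1. -0.  5.]
0.153 [-0.8 -0.   5.1]
t 7.75 pos [ 0.458  -0.2125  0.114 ] F [ 4.6  1.  -0.8] open 0.01064007339979131
shift mm [0. 0. 0.] rot [ 0.008  0.004 -0.004]
```

Now slower, at about 0.25 rad/s.

>>> play_rows(
  increments=[
    [-1, 0, 5, 0, 0, 0],
    [-1.8, 0, 4.8, 0, 0, 0],
    [-1.7, 0, 4.8, 0, 0, 0],
    [-1.6, 0, 4.9, 0, 0, 0],
    [-1.4, 0, 4.9, 0, 0, 0],
    [-1.3, 0, 4.9, 0, 0, 0],
    [-1.2, 0, 5, 0, 0, 0],
    [-1.1, 0, 5, 0, 0, 0],
  ],
)

```text
t: 8.55
position: [0.4454, -0.2135, 0.071]
tcp_rot: [0.004, 0.999, 0.037, -0.002]
ft_force: [1.0, 2.1, 0.4]
opening: 0.0107
```

```bash
python3 -c "
from h import *
arc(10,.02)"
```

```text
t 8.55 P [ 0.4454 -0.2135  0.071 ] th 0.186 rad 0.2066 F [1.  2.1 0.4] M [ 0.33 -0.53  0.02] open 0.0107
0.166 [0.8 0.1 4.3]
0.146 [-0.6 -0.   4.1]
0.126 [-0.5 -0.   4.1]
0.106 [-0.5 -0.   4.1]
0.086 [-0.4 -0.   4.1]
0.066 [-0.3 -0.   4.1]
0.046 [-0.2 -0.   4.1]
0.026 [-0.1 -0.   4.1]
0.006 [-0.  -0.   4.1]
-0.014 [ 0.  -0.   4.1]
t 8.55 pos [ 0.4454 -0.2135  0.071 ] F [1.  2.1 0.4] open 0.010713981730232436
shift mm [0. 0. 0.] rot [ 0.008  0.005 -0.004]
```

>>> play_rows(
  increments=[
    [-0.5, 0, 4, 0, 0, 0],
    [-0.6, 0, 4, 0, 0, 0],
    [-0.5, 0, 4, 0, 0, 0],
    [-0.5, 0, 4, 0, 0, 0],
    [-0.4, 0, 4, 0, 0, 0],
    [-0.3, 0, 4, 0, 0, 0],
    [-0.2, 0, 4, 0, 0, 0],
  ],
)

```text
t: 9.25
position: [0.4423, -0.2138, 0.0405]
tcp_rot: [0.004, 0.999, 0.037, -0.002]
ft_force: [2.9, 2.6, 0.4]
opening: 0.0107
```

```bash
python3 -c "
from h import *
arc(3,.02)"
```

```text
t 9.25 P [ 0.4423 -0.2138  0.0405] th 0.038 rad 0.2062 F [2.9 2.6 0.4] M [ 0.29 -0.57  0.03] open 0.0107
0.018 [1.1 0.1 4.1]
-0.002 [-0.  -0.   4.1]
-0.022 [ 0.1 -0.   4.1]
t 9.25 pos [ 0.4423 -0.2138  0.0405] F [2.9 2.6 0.4] open 0.010678293434692586
shift mm [0. 0. 0.] rot [ 0.008  0.004 -0.004]
```

Final millimetres, in small steps until the force shows contact.

>>> play_rows(
  increments=[
    [0, 0, 3, 0, 0, 0],
    [0, 0, 3, 0, 0, 0],
    [0, 0, 2, 0, 0, 0],
  ],
)

```text
t: 9.55
position: [0.4423, -0.214, 0.0348]
tcp_rot: [0.004, 0.999, 0.038, -0.003]
ft_force: [-10.9, 11.8, 40.8]
opening: 0.011
```

>>> play_rows(
  increments=[
    [0, 0, 1.5, 0, 0, 0],
    [0, 0, 1.5, 0, 0, 0],
  ],
)

```text
t: 9.75
position: [0.4422, -0.2139, 0.0351]
tcp_rot: [0.003, 0.999, 0.038, -0.004]
ft_force: [-4.5, 6.2, 16.8]
opening: 0.0101
```

```bash
python3 -c "
from h import *
arc(2,.01);cap('scene','s6');cap('wrist','w6')"
```

```text
t 9.75 P [ 0.4422 -0.2139  0.0351] th 0.012 rad 0.2062 F [-4.5  6.2 16.8] M [ 0.9   0.63 -0.03] open 0.0101
0.002 [ 1.2 -0.   2.1]
-0.008 [ 0. -0.  2.]
t 9.75 pos [ 0.4422 -0.2139  0.0351] F [-4.5  6.2 16.8] open 0.010104028572075964
shift mm [0. 0. 0.] rot [ 0.006  0.008 -0.002]
```

View pics/s6.png

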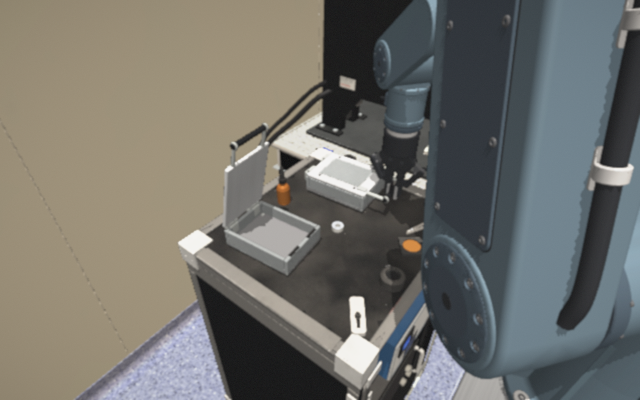

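View pics/w6.png

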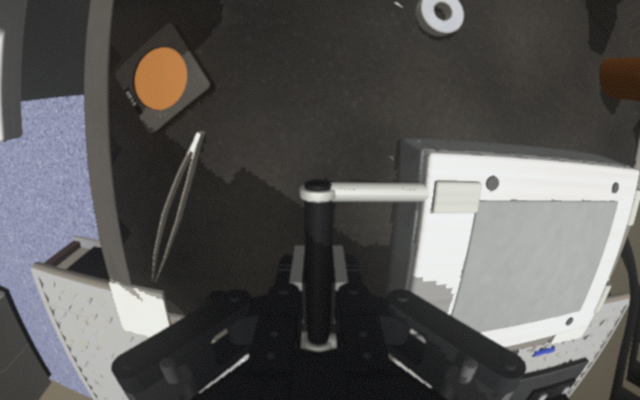

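Contact came at TCP z=35 mm (angle about 0.01), and the cover lies flat on its tray in both views. I open only partly, so the finger stays clear of the plate, then rise.

>>> play_rows(
  increments=[
    [0, 0, 0, 0, 0, 0],
    [0, 0, 0, 0, 0, 0],
    [0, 0, 0, 0, 0, 0],
    [0, 0, 0, 0, 0, 0],
    [0, 0, 0, 0, 0, 0],
  ],
  claw=0.42,
)

```text
t: 10.35
position: [0.441, -0.2147, 0.0346]
tcp_rot: [0.004, 0.999, 0.038, -0.005]
ft_force: [-0.9, 0.4, 0.3]
opening: 0.0359
```

```bash
python3 -c "
from h import *
arc(1,.01);cap('wrist','w7')"
```

```text
t 10.35 P [ 0.441  -0.2147  0.0346] th 0.009 rad 0.2074 F [-0.9  0.4  0.3] M [-0.   -0.02  0.03] open 0.0359
-0.001 [ 2.4 -0.7  2. ]
t 10.35 pos [ 0.441  -0.2147  0.0346] F [-0.9  0.4  0.3] open 0.03592965242628766
shift mm [0. 0. 0.] rot [ 0.007  0.011 -0.002]
```

View pics/w7.png

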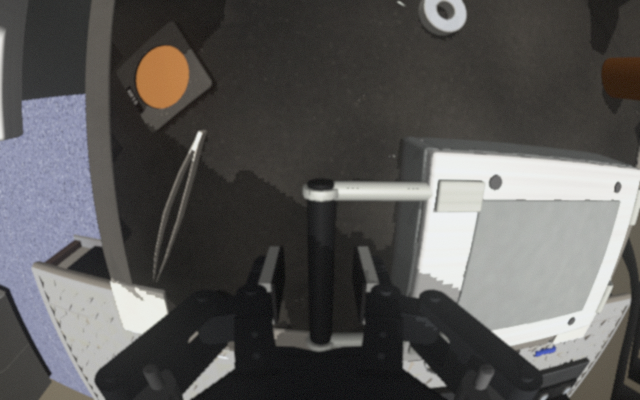

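The bar at (320,260) sits free, midway between the pads, and the force is near zero. I rise straight up.

>>> play_rows(
  increments=[
    [0, 0, -10, 0, 0, 0],
    [0, 0, -15, 0, 0, 0],
    [0, 0, -20, 0, 0, 0],
    [0, 0, -25, 0, 0, 0],
    [0, 0, -25, 0, 0, 0],
    [0, 0, -25, 0, 0, 0],
    [0, 0, -25, 0, 0, 0],
    [0, 0, 0, 0, 0, 0],
    [0, 0, 0, 0, 0, 0],
  ],
)

```text
t: 11.3
position: [0.4419, -0.213, 0.1891]
tcp_rot: [0.004, 0.999, 0.039, -0.005]
ft_force: [-0.1, -0.9, -0.7]
opening: 0.0359
```

```bash
python3 -c "
from h import *
rel([.44,-.21,.2]);cap('scene','s8');cap('top','t8')
f=np.load('t8.npz');p,d=f['p'],f['d'];v,u=np.mgrid[0:400,0:640];W=world('top',d,u,v)
m=(W[...,1]>0)&(W[...,1]<.11)&(W[...,2]>.235)&(W[...,2]<.3)&(W[...,0]>.5)&(W[...,0]<.66)&(p.max(2)<60);print('other bar',W[m].mean(0))
s=np.load('s8.npz');W=world('scene',s['d'],u,v)
m=(W[...,1]>-.26)&(W[...,1]<-.14)&(W[...,2]>.03)&(W[...,2]<.09)&(W[...,0]>.5)&(W[...,0]<.64)&(s['p'].min(2)>80)
P=W[m];print('plate fit z=ax+by+c',m.sum(),np.linalg.lstsq(np.c_[P[:,:2],np.ones(len(P))],P[:,2],rcond=None)[0],P[:,2].mean())"
```

```text
t 11.3 pos [ 0.4419 -0.213   0.1891] F [-0.1 -0.9 -0.7] open 0.03586896341383423
shift mm [ -1.8  -3.1 -10.9] rot [ 0.007  0.011 -0.001]
other bar [0.61287068 0.05367591 0.25792609]
plate fit z=ax+by+c 1917 [ 0.01049111 -0.10466667  0.030237  ] 0.05573240289198699
```

View pics/s8.png

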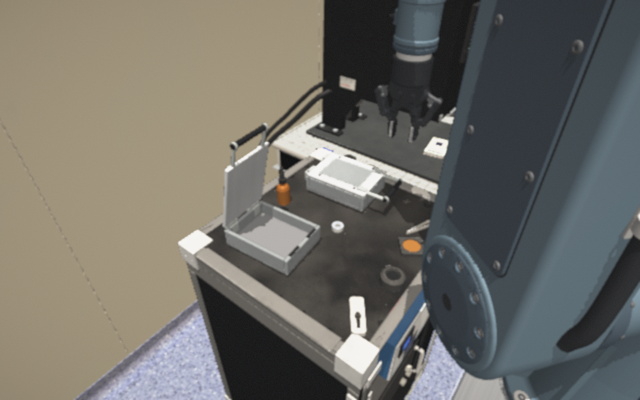

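The cover lies flat on its tray (345,178), with slope along x of about 0.01. The other bar is unchanged to 0.1 mm and the arm is clear.

```bash
python3 -c "
from h import *
print(env.close_job())"
```

```text
the job is handed in; nothing more can be done
None
```

The cover over the dish tray is shut. I gripped its bar, swung it down along the hinge arc at about 0.5 rad/s (about 0.2–0.25 rad/s from roughly 0.4 rad down), and let go. I then raised the arm clear and handed the job in at about 11.4 s of the 43 s.

**Last checks:**
- **Cover:** it lies flat, with a slope along x of about 0.01. The angle from the tool pose at contact was also about 0.01 rad, against the 0.05 rad limit.
- **Fit that disagreed:** the same plane fit showed a sideways tilt of about 0.10. I put that down to tray-wall points being included in the fit; I did not re-fit to confirm it.
- **Other cover:** its bar measured within 0.1 mm of where it started.
- **Robot:** the wrist force was near zero after release, and the arm stood about 15 cm above the bar.
- **Contact force:** it read about 41 N upward at the wrist for a moment as the cover seated, then 17 N. The wrist limit is 120 N. The 40 N limit applies to the arm or gripper body, and only the fingers held the bar.
- **Dish:** it is hidden under the cover, so I could not measure it afterwards. Nothing touched it while it was in view.

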